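# Put the leftover pipe fittings back into stock

## Task

Five pipe fittings are left on the bench after re-plumbing the rig: put each one back into the stock bin that has the same kind of fitting fixed at its back as a sample. Lay them flat on the bottom of the bin, none resting on another, on the sample or on the bin's edge, and leave the measuring jug and the cement can standing where they are.

Things in the scene. Friction and masses are not known exactly. Their poses are not given: they have to be found in the camera images.
- elbow_a: Grey PVC 90-degree pipe elbow: flat L, 59 x 59 mm, 32 mm high, round legs 32 mm thick. Origin: centre of that square at half height. Leg axes cross at (-13.5, -13.5) mm; legs run from there along its +x and +y, mouths 43 mm from the crossing. Grasp across a leg at (17.5, -13.5) or (-13.5, 17.5) mm. 50 g, lies flat on the bench
- elbow_b: Like elbow_a. Grey PVC 90-degree pipe elbow: flat L, 59 x 59 mm, 32 mm high, round legs 32 mm thick. Origin: centre of that square at half height. Leg axes cross at (-13.5, -13.5) mm; legs run from there along its +x and +y, mouths 43 mm from the crossing. Grasp across a leg at (17.5, -13.5) or (-13.5, 17.5) mm. 50 g, lies flat on the bench
- tee: Grey PVC pipe tee: flat T, 86 mm (x) by 59 mm (y), 32 mm high, round legs 32 mm thick. Origin: centre of that outline at half height. The straight run lies along x at y = -13.5 mm; the branch leaves its middle along +y, mouth at y = 29.5 mm. Grasp across the branch at (0, 17.5) mm. 70 g, lies flat on the bench
- union_a: Grey PVC pipe union, 70 mm long along its x axis: tube 32 mm (rims 35 mm) with an eight-sided nut, 46 mm across flats, 30 mm long, in the middle, on which it lies on the bench, two flats upright. Origin: its centre, 23 mm up. Grasp across the nut along its y. 100 g
- union_b: Like union_a. Grey PVC pipe union, 70 mm long along its x axis: tube 32 mm (rims 35 mm) with an eight-sided nut, 46 mm across flats, 30 mm long, in the middle, on which it lies on the bench, two flats upright. Origin: its centre, 23 mm up. Grasp across the nut along its y. 100 g
- bin_elbow: Blue open-fronted bin with a sample elbow fixed inside at the back; fixed; other bins differ only in the sample. Origin: centre of underside. 190 x 190 mm, walls and floor 3 mm; back (+x) and sides 50 mm high, sides sloping from x = -10 mm down to the 22 mm front lip (-x). Sample within x = 31..92 mm; free floor x = -92..31, y = -92..92 mm
- bin_tee: Blue open-fronted bin with a sample tee fixed inside at the back; fixed; other bins differ only in the sample. Origin: centre of underside. 190 x 190 mm, walls and floor 3 mm; back (+x) and sides 50 mm high, sides sloping from x = -10 mm down to the 22 mm front lip (-x). Sample within x = 31..92 mm; free floor x = -92..31, y = -92..92 mm
- bin_union: Blue open-fronted bin with a sample union fixed inside at the back; fixed; other bins differ only in the sample. Origin: centre of underside. 190 x 190 mm, walls and floor 3 mm; back (+x) and sides 50 mm high, sides sloping from x = -10 mm down to the 22 mm front lip (-x). Sample within x = 31..92 mm; free floor x = -92..31, y = -92..92 mm
- jug: white plastic measuring jug (blue marks), 108 mm across the mouth, 160 mm high, handle on its +y side reaching 88 mm from the axis, a bystander to be left alone; origin: centre of its underside
- cement_can: tin of pipe cement, 72 mm across, 95 mm high, a bystander to be left alone; origin: centre of its underside
Things that resemble listed ones, but are neither listed nor needed, are in the scene too. What is shaped like the union_a but red is not meant. What is shaped like the elbow_a but pink is not meant.

How it is judged:
By the outcome, as a careful person would: the job done as asked, in the order asked, and still so for the second after the job is handed in, with the robot touching nothing.
It also fails if it takes over 120 s, if anything falls off the work surface, if the arm or the gripper's body presses on something with over 40 N, if the wrist force passes 120 N, or if a joint passes its speed limit or range.

## Robot

A 7-joint arm with a two-finger parallel gripper is mounted at the origin on the work surface. World frame = base frame: x ahead of the robot, y to its left, z up, the work surface at z = 0. Lengths are in mm, angles in rad, forces in N, time in s.
With the tool pointing down it reaches from about 350 to 900 mm from the base axis. Payload 19.9 kg.
Tool frame: the origin (TCP) lies midway between the tips of the shut fingers; the grasp point (between the pads) lies 19 mm behind it (tcp_to_grasp is the distance from the TCP to the grasp point, in mm); z points along the fingers, y is the line along which they close (so a half turn about z gives the same grasp; the last joint's range is limited). The gripper opens to 85 mm and grips with 20 to 120 N. Pads are 22 mm wide; open, the fingers measure 114 mm over their backs; the gripper's body (76 mm by 85 mm) begins 54 mm behind the grasp point. The pads swing forward as they close: fully open they stand 13 mm farther back than shut.
Start: joints at [-1.181, 0.417, -0.01, 1.614, 0.005, 1.111, -0.053], TCP at [261.554, 567.617, 210.56] pointing down, gripper open.
Joint ranges: [-2.81, 2.81], [-0.39, 2.02], [-1.27, 1.25], [0.06, 2.57], [-1.19, 4.33], [0.19, 2], [-2.82, 2.82]. Speed limits (rad/s): [1.89, 1.89, 2.39, 2.39, 3.01, 3.01, 3.01].

## Interface

Orientations are given as a 3x3 rotation matrix whose columns are the frame's x, y, z axes.
In Python, from cell import * gives the robot as it stands.
- The arm moves only by the shell command python3 -m pendant 'ROWS' [FORCE]. ROWS is JSON, a list of rows, each a list of 7 numbers: the shift along the tool's x, y, z in units of 100 cm (1.0 is 100 cm), then the turn, a rotation vector about the tool's x, y, z in units of 45 degrees (1.0 is 45 degrees), then the finger opening in mm, from 0 to 85.4. In form: [[x, y, z, ax, ay, az, grip], ...]. A call has exactly 5 rows; each row is the pose to reach, as a shift and turn from the pose commanded when the call began, along the tool's axes at that moment; what a row does not reach only later rows make up. A row lasts 1/12 s, in which the tool goes at most 41.7 mm and 7.16 degrees, less where a joint would pass 70% of its speed; a pose out of reach is approached as far as the arm can. A call with a number of a shift or a turn outside -1 to 1 is refused whole. A call with a gripper value outside its range is refused whole. The fingers move at their own pace and stop on an object; FORCE is the grip in N (left out, the last holds). Time passes only in rows, so rows that repeat a pose let the fingers close, or fill a call up. It gives the time, the measured TCP pose, the force, the opening and the grip force at its end, in the units of the state.
- state(): the state, without advancing time (a new reading comes with each control period).
- snapshot(name): name is "side" or "top"; returns a dict with "pixels" (420x560x3 uint8, blue, green, red), "depth" (420x560 float32, mm along the optical axis (not along the pixel's ray), 0 where there is no reading), "mtx" (3x3 intrinsics, pixels), "k1" (the pictures are not rectified: a ray, as slopes to the right and down, at radius r is drawn at 1 + k1 r^2 times it, then the intrinsics apply), "cam_to_world" (4x4, takes a point from camera to world coordinates). Camera axes: x right, y down, z forward; pixel columns grow to the right and rows downward; lengths in mm; the calibration is good to about 2 mm. A picture is of the moment at which its call begins.
- finish_job(): hands the job in; it is judged then, once.
The state is a dict: "time": time; "joint_pos": joint angles; "qd": joint speeds; "joint_efforts": joint torques, N m; "ee_pos": TCP position; "orientation": TCP orientation; "wrist_force": force on the tool from outside, world axes, zero at the start; "wrist_torque": the same for the moment, N m; "gripper_width": finger opening in mm; "gripper_force": force on a finger pad.
Only numpy, scipy, OpenCV 4.12 (cv2) and the standard library are available. Lean on these libraries where they do the work, as an engineer would, in place of code of your own. Each camera call takes 0.05 s, during which the arm holds its last target. There are 200 camera calls.

## Working session

There is one attempt and no reset: what is moved stays moved. The work goes in short steps, Python scripts to look and compute and a shell command to move; the robot and the scene stay as the last step left them, time stands still between calls to the robot, and variables do not carry over. Pictures are saved under pics/ and viewed, at most 14 in all, crops included, and the job is handed in when it is done.

```bash
ls; mkdir -p pics; python3 - <<'E'
from cell import *
import cv2,numpy as np,pickle
for n in("top","side"):
    s=snapshot(n); pickle.dump(s,open(n+'.pkl','wb')); cv2.imwrite(f'pics/{n}0.png',s['pixels'])
    print(n,s['mtx'].tolist(),s['k1'],np.round(s['cam_to_world'],3).tolist(),(s['depth']>0).mean())
st=state(); print({k:np.round(v,3).tolist() for k,v in st.items()})
E
```

```text
pics
top [[404.96706835685967, 0.0, 280.5850916204458], [0.0, 404.96706835685967, 213.01431267341246], [0.0, 0.0, 1.0]] -0.11373851888039554 [[-0.01, -0.979, 0.202, 247.437], [-1.0, 0.01, 0.001, 8.758], [-0.003, -0.202, -0.979, 1225.959], [0.0, 0.0, 0.0, 1.0]] 0.9958801020408163
side [[475.86014684711535, 0.0, 280.75699086764166], [0.0, 475.86014684711535, 207.17767006152246], [0.0, 0.0, 1.0]] -0.12875417605107253 [[0.991, -0.099, 0.086, 387.857], [-0.132, -0.753, 0.645, -799.094], [0.001, -0.65, -0.76, 985.738], [0.0, 0.0, 0.0, 1.0]] 0.9960799319727891
{'time': 0.1, 'joint_pos': [-1.18, 0.418, -0.01, 1.614, 0.005, 1.111, -0.053], 'qd': [0.001, -0.001, 0.001, -0.001, -0.001, -0.0, -0.0], 'joint_efforts': [0.002, -86.583, 0.68, -43.564, 0.019, 0.005, 0.0], 'ee_pos': [261.444, 567.312, 210.019], 'orientation': [[-0.908, 0.418, -0.0], [0.418, 0.908, -0.001], [-0.0, -0.001, -1.0]], 'wrist_force': [-0.037, -0.113, 0.151], 'wrist_torque': [-0.007, -0.043, -0.032], 'gripper_force': 0.0, 'gripper_width': 85.19}
```

View pics/top0.png

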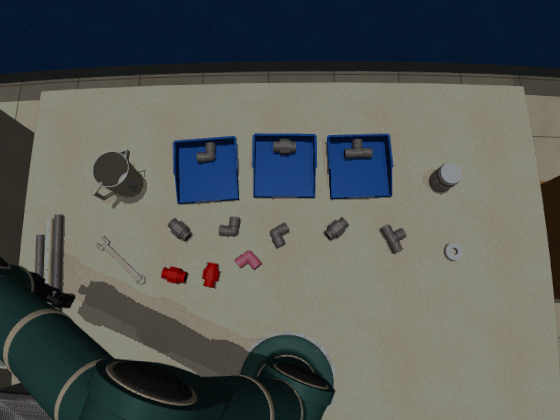

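View pics/side0.png

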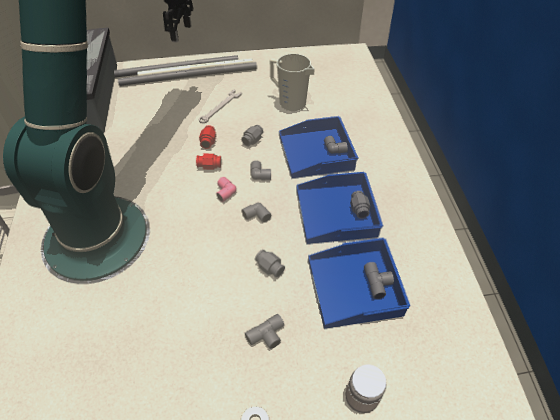

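The top view shows the grey unions at about (180,229) and (336,229), the grey elbows at (230,227) and (280,234), and the grey tee at (394,238). The decoys are two red unions at (174,275) and (211,274) and a pink elbow at (248,260). The bins hold an elbow sample at (206,152), a union sample at (285,146) and a tee sample at (358,150). The side view agrees. Next I'll fuse both depth views into a metric map.

```bash
cat > h.py <<'E'
import numpy as np,cv2,pickle
from scipy.optimize import minimize
def cloud(s):
    h,w=s['depth'].shape; v,u=np.mgrid[:h,:w]
    D=np.array([s['k1'],0,0,0.]);
    p=cv2.undistortPoints(np.stack([u,v],-1).reshape(-1,1,2).astype(float),s['mtx'],D)[:,0]
    d=s['depth'].reshape(-1); P=np.c_[p*d[:,None],d,np.ones(d.size)]@np.array(s['cam_to_world']).T
    ok=d>0; return P[ok,:3],s['pixels'].reshape(-1,3)[ok]
X0,X1,Y0,Y1=250,720,-450,500   # ortho map: 1 px/mm
def rect(L): # list of boxes x0,x1,y0,y1
    return L
SH={'elbow':[(-29.5,29.5,-29.5,2.5),(-29.5,2.5,-29.5,29.5)],
    'tee':[(-43,43,-29.5,2.5),(-16,16,-29.5,29.5)],
    'union':[(-35,35,-17,17),(-15,15,-23,23)]}
def sd(k,q): # signed distance to footprint (neg inside)
    r=[]
    for a,b,c,d in SH[k]:
        dx=np.maximum(a-q[:,0],q[:,0]-b); dy=np.maximum(c-q[:,1],q[:,1]-d)
        r.append(np.where((dx>0)&(dy>0),np.hypot(dx,dy),np.maximum(dx,dy)))
    return np.min(r,0)
def fit(k,P2,bg):
    c=P2.mean(0); best=None
    def f(t):
        R=np.array([[np.cos(t[2]),-np.sin(t[2])],[np.sin(t[2]),np.cos(t[2])]])
        a=sd(k,(P2-t[:2])@R); b=sd(k,(bg-t[:2])@R)
        return np.mean(np.maximum(a,0)**2)+np.sum(np.minimum(b,0)**2)/len(P2)
    for y in np.arange(-np.pi,np.pi,np.pi/8):
        r=minimize(f,[*c,y],method='Nelder-Mead',options=dict(initial_simplex=[[*c,y],[c[0]+8,c[1],y],[c[0],c[1]+8,y],[*c,y+.3]]))
        if best is None or r.fun<best.fun-1e-6: best=r
    return best
E
python3 - <<'E'
from h import *
C={n:cloud(pickle.load(open(n+'.pkl','rb'))) for n in('top','side')}
def px2(n,u,v,r):
    pass
from itertools import product
seed={}
for n in C:
    P,c=C[n]; i=c.astype(int); sat=i.max(1)-i.min(1)
    reg=(P[:,0]>300)&(P[:,0]<470)&(P[:,1]>-350)&(P[:,1]<400)
    b=reg&(abs(P[:,2])<6); print(n,'bench z',np.median(P[b,2]).round(1))
    m=reg&(P[:,2]>9)&(P[:,2]<70)&(sat<25)
    im=np.zeros((470,950),np.uint8); ij=np.round(P[m][:,:2]-[X0,Y0]).astype(int); im[ij[:,0],ij[:,1]]=255
    im=cv2.dilate(im,np.ones((9,9)))
    k,l,s,ce=cv2.connectedComponentsWithStats(im)
    for j in range(1,k):
        if s[j,4]<900: continue
        q=P[m][l[ij[:,0],ij[:,1]]==j]; ct=q[:,:2].mean(0)
        bg=P[reg&(P[:,2]<5)&(np.hypot(*(P[:,:2]-ct).T)<70)][:,:2]
        r={kk:fit(kk,q[:,:2],bg) for kk in SH}; o=sorted(r,key=lambda z:r[z].fun)
        print(n,ct.round(0),len(q),'ztop',np.percentile(q[:,2],97).round(1),o[0],r[o[0]].x.round(2),r[o[0]].fun.round(2),'2nd',o[1],r[o[1]].fun.round(2))
    blue=(i[:,0]>90)&(i[:,2]<60)&(P[:,0]>400)&(P[:,0]<760)&(abs(P[:,1])<420)&(P[:,2]>-10)&(P[:,2]<70)
    im=np.zeros((550,950),np.uint8); ij=np.round(P[blue][:,:2]-[X0,Y0]).astype(int); im[ij[:,0],ij[:,1]]=255
    im=cv2.dilate(im,np.ones((7,7))); k,l,s,ce=cv2.connectedComponentsWithStats(im)
    for j in range(1,k):
        if s[j,4]<9000: continue
        q=P[blue][l[ij[:,0],ij[:,1]]==j]; (cx,cy),wh,a=cv2.minAreaRect(q[:,:2].astype(np.float32))
        f=q[:,2]; print(n,'bin',round(cx,1),round(cy,1),np.round(wh,1),round(a,1),'floor z',np.median(f[f<15]).round(1),'top',np.percentile(f,99).round(1))
P,c=C['side']; P2,c2=C['top']
# ortho picture from top
im=np.zeros((470,800,3),np.uint8)
for P,c in (C['side'],C['top']):
    m=(P[:,0]>250)&(P[:,0]<718)&(P[:,1]>-348)&(P[:,1]<448)
    ij=np.round(P[m][:,:2]-[250,-349]).astype(int)
    for dx,dy in product((-1,0,1,2),repeat=2):
        im[np.clip(469-ij[:,0]+dx,0,469),np.clip(799-ij[:,1]+dy,0,799)]=c[m]
cv2.imwrite('pics/ortho.png',im)
E
```

```text
top bench z 0.6
top [ 416. -324.] 355 ztop 34.5 tee [ 421.8  -338.58   -2.68] 0.36 2nd elbow 6.15
top [430.  15.] 277 ztop 34.9 elbow [430.68   9.88  -2.73] 0.04 2nd union 4.64
top [ 443. -154.] 310 ztop 49.1 union [ 447.41 -157.08   -4.02] 0.08 2nd tee 2.06
top [444. 311.] 305 ztop 49.2 union [448.22 315.74  -2.33] 0.18 2nd tee 2.2
top [448. 166.] 237 ztop 34.9 elbow [ 4.6106e+02  1.6867e+02 -9.0000e-02] 0.34 2nd union 2.4
top bin 634.4 240.4 [196.9 199. ] 3.4 floor z 3.2 top 52.1
top bin 642.0 -237.5 [195.5 198.1] 1.6 floor z 3.2 top 51.8
top bin 645.5 -2.6 [196.5 196.5] 88.7 floor z 3.1 top 51.8
side bench z 0.4
side [ 417. -329.] 564 ztop 33.8 tee [ 420.25 -333.14   -2.71] 0.33 2nd elbow 5.52
side [430.   8.] 354 ztop 34.4 elbow [429.73  13.69  -2.72] 2.36 2nd tee 5.52
side [ 443. -163.] 480 ztop 47.8 union [ 446.67 -154.36   -3.98] 1.7 2nd elbow 4.74
side [444. 304.] 278 ztop 47.8 union [445.8  319.39  -2.31] 4.58 2nd tee 6.98
side [448. 160.] 239 ztop 33.5 elbow [ 4.5995e+02  1.7049e+02 -8.0000e-02] 3.66 2nd union 3.97
side bin 643.9 -235.0 [192.1 201.5] 0.7 floor z 3.5 top 52.5
side bin 650.5 18.3 [182.5 161.3] 2.8 floor z 2.9 top 51.6
```

View pics/ortho.png

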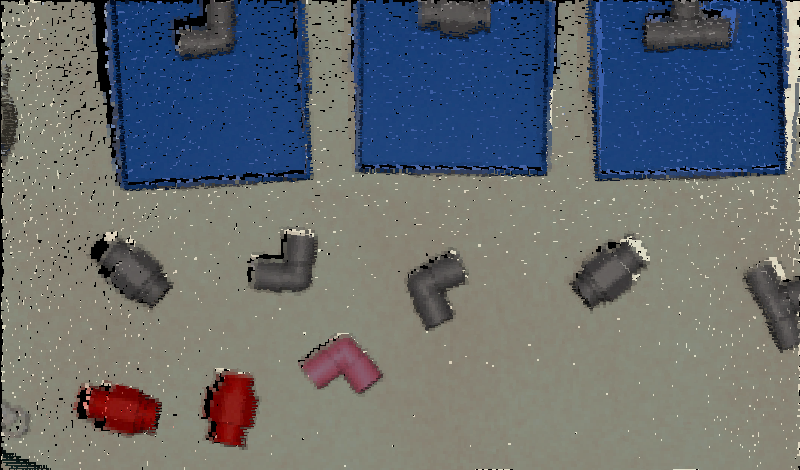

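Metric map, where column = 450−y and row = 719−x. The five grey fittings at (132,270), (285,265), (437,288), (610,270) and (775,305) are clear of each other. The red (118,408), (231,408) and pink (343,362) ones are decoys of the wrong colour. Next is a joint fit with edge pixels filtered out.

```bash
cat > joint.py <<'E'
from h import *
def joint(C,things):
    out={}
    for nm,k,x,y in things:
        Q=[];B=[]
        for n in C:
            P,c=C[n]; i=c.astype(int); sat=i.max(1)-i.min(1)
            near=np.hypot(P[:,0]-x,P[:,1]-y)<65
            o=near&(P[:,2]>9)&(P[:,2]<70)&(sat<25)&(i.max(1)<125)
            g=near&(abs(P[:,2])<4)
            Q.append(P[o]);B.append(P[g][:,:2])
            r=fit(k,Q[-1][:,:2],B[-1]); print(nm,n,r.x.round(2),round(r.fun,2),'ztop',np.percentile(Q[-1][:,2],95).round(1))
        r=fit(k,np.vstack(Q)[:,:2],np.vstack(B)); print(nm,'JOINT',r.x.round(2),round(r.fun,2)); out[nm]=r.x
    return out
E
python3 - <<'E'
from joint import *
C={n:cloud(pickle.load(open(n+'.pkl','rb'))) for n in('top','side')}
joint(C,[('union_L','union',447,317),('elbow_L','elbow',455,166),('elbow_R','elbow',430,12),('union_R','union',447,-156),('tee','tee',421,-335)])
for n in C:
    P,c=C[n]; i=c.astype(int)
    for nm,x,y in(('be',634,240),('bu',645,-3),('bt',642,-237)):
        m=(abs(P[:,0]-x)<110)&(abs(P[:,1]-y)<110)&(P[:,2]>12)&(i[:,0]>1.6*i[:,2])
        q=P[m]; (cx,cy),wh,a=cv2.minAreaRect(q[:,:2].astype(np.float32)); print(n,nm,round(cx,1),round(cy,1),np.round(wh,1),round(a,1))
        m=(abs(P[:,0]-x)<110)&(abs(P[:,1]-y)<60)&(P[:,2]>22)&(i[:,0]<1.3*i[:,2])
        print('  sample centroid',P[m].mean(0).round(0))
E
```

```text
union_L top [448.36 316.01  -2.29] 0.17 ztop 48.4
union_L side [445.9  319.02  -2.33] 5.66 ztop 44.7
union_L JOINT [446.48 318.33  -2.33] 2.86
elbow_L top [ 4.6102e+02  1.6819e+02 -1.0000e-01] 0.32 ztop 34.1
elbow_L side [ 4.6003e+02  1.7002e+02 -1.7000e-01] 8.32 ztop 31.6
elbow_L JOINT [ 4.6033e+02  1.6977e+02 -1.7000e-01] 3.11
elbow_R top [430.71   9.9   -2.73] 0.04 ztop 34.1
elbow_R side [429.86  13.76  -2.72] 4.78 ztop 30.1
elbow_R JOINT [429.73  13.22  -2.72] 2.17
union_R top [ 447.4  -157.09   -4.02] 0.08 ztop 47.7
union_R side [ 447.03 -154.62   -4.  ] 2.92 ztop 43.7
union_R JOINT [ 447.19 -154.9    -4.  ] 1.56
tee top [ 421.53 -338.51   -2.69] 0.25 ztop 34.2
tee side [ 420.82 -334.     -2.69] 1.27 ztop 30.0
tee JOINT [ 421.07 -335.23   -2.69] 1.46
top be 634.0 240.3 [197.5 199.1] 3.5
  sample centroid [688. 238.  32.]
top bu 644.6 -2.7 [198.1 197.1] 89.1
  sample centroid [701.  -5.  42.]
top bt 641.6 -237.4 [197.1 198.8] 1.9
  sample centroid [ 693. -235.   32.]
side be 634.4 239.8 [195.2 200.6] 3.7
  sample centroid [695. 239.  32.]
side bu 645.9 -2.0 [204.5 195.2] 89.1
  sample centroid [706. -10.  40.]
side bt 642.7 -235.3 [194.7 201.1] 1.8
  sample centroid [ 694. -239.   32.]
```

```bash
cat > plan.py <<'E'
# waypoint = (x,y,z,phi_deg of closing axis,calls); prints per call the five ramp rows in tool axes/units
import numpy as np,json
from scipy.spatial.transform import Rotation as Ro
def Rt(phi):
    p=np.radians(phi); y=np.array([np.cos(p),np.sin(p),0]); z=np.array([0,0,-1.]); return np.c_[np.cross(y,z),y,z]
def plan(p,R,wps):
    p=np.array(p,float);R=np.array(R,float); phi=np.degrees(np.arctan2(R[1,1],R[0,1])); print('from',p.round(1),round(phi,1))
    for x,y,z,f,n in wps:
        p0,f0=p.copy(),phi
        for i in range(1,n+1):
            t=p0+(np.array([x,y,z])-p0)*i/n; g=f0+(f-f0)*i/n
            d=np.round(R.T@(t-p)/1000,3); Q=R.T@Rt(g); a=np.round(Ro.from_matrix(Q).as_rotvec()/(np.pi/4),2)
            print((x,y,z,f),'end',d.tolist(),a.tolist())
            p=p+R@d*1000; R=R@Ro.from_rotvec(a*np.pi/4).as_matrix(); phi=g
def local(o,q): # o=(x,y,yaw), q offset
    c,s=np.cos(o[2]),np.sin(o[2]); return (o[0]+c*q[0]-s*q[1],o[1]+s*q[0]+c*q[1])
BE=(634,240,np.radians(3.5));BU=(645,-2.5,np.radians(-1));BT=(642,-236.5,np.radians(1.8))
E
python3 - <<'E'
from cell import *; from plan import *
s=state()
x,y=local(BU,(-30,45)); print(x,y)
plan(s['ee_pos'],s['orientation'],[(446.5,318,130,-43.5,4),(446.5,318,4,-43.5,1),(446.5,318,120,-43.5,1),(x,y,120,-1,3),(x,y,8,-1,1)])
E
```

```text
615.789927434986 43.01671847515611
from [261.4 567.3 210. ] 65.3
(446.5, 318, 130, -43.5) end [-0.068, -0.037, 0.02] [-0.0, 0.0, 0.6]
(446.5, 318, 130, -43.5) end [-0.078, -0.002, 0.02] [-0.0, 0.0, 0.61]
(446.5, 318, 130, -43.5) end [-0.07, 0.033, 0.02] [-0.0, 0.0, 0.6]
(446.5, 318, 130, -43.5) end [-0.047, 0.062, 0.02] [0.0, 0.0, 0.61]
(446.5, 318, 4, -43.5) end [0.0, -0.0, 0.126] [0.0, 0.0, -0.0]
(446.5, 318, 120, -43.5) end [0.0, -0.0, -0.116] [0.0, 0.0, -0.0]
(np.float64(615.789927434986), np.float64(43.01671847515611), 120, -1) end [-0.027, 0.104, 0.0] [0.0, 0.0, -0.32]
(np.float64(615.789927434986), np.float64(43.01671847515611), 120, -1) end [-0.053, 0.094, 0.0] [0.0, 0.0, -0.31]
(np.float64(615.789927434986), np.float64(43.01671847515611), 120, -1) end [-0.073, 0.079, 0.0] [-0.0, 0.0, -0.32]
(np.float64(615.789927434986), np.float64(43.01671847515611), 8, -1) end [0.0, -0.0, 0.112] [-0.0, 0.0, 0.0]
```

```bash
python3 -c "
import cv2;i=cv2.imread('pics/top0.png')[125:295,150:415];cv2.imwrite('pics/crop.png',cv2.resize(i,None,fx=3,fy=3,interpolation=cv2.INTER_CUBIC))"
```

```text
(no output)
```

View pics/crop.png

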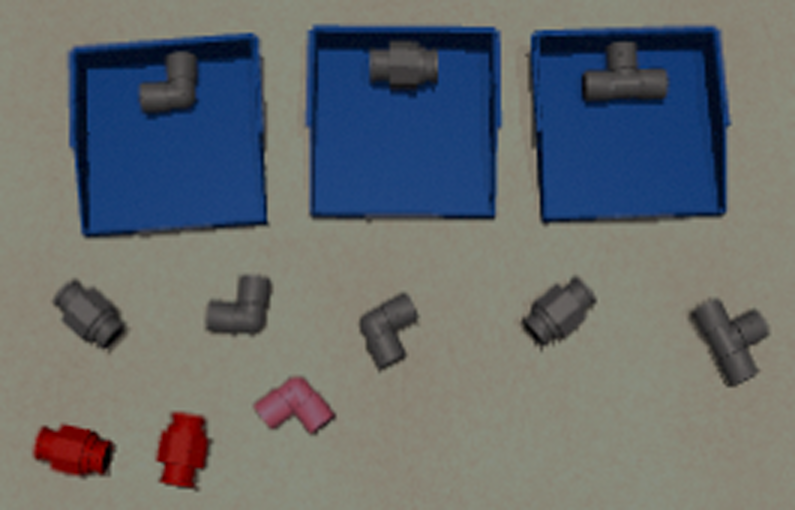

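```bash
python3 -m pendant '[[-0.014,-0.007,0.004,0,0,0.12,75],[-0.028,-0.015,0.008,0,0,0.24,75],[-0.041,-0.022,0.012,0,0,0.36,75],[-0.055,-0.03,0.016,0,0,0.48,75],[-0.068,-0.037,0.02,0,0,0.6,75]]'
python3 -m pendant '[[-0.016,0,0.004,0,0,0.12,75],[-0.031,-0.001,0.008,0,0,0.24,75],[-0.047,-0.001,0.012,0,0,0.36,75],[-0.062,-0.002,0.016,0,0,0.48,75],[-0.078,-0.002,0.02,0,0,0.61,75]]'
python3 -m pendant '[[-0.014,0.007,0.004,0,0,0.12,75],[-0.028,0.013,0.008,0,0,0.24,75],[-0.042,0.02,0.012,0,0,0.36,75],[-0.056,0.026,0.016,0,0,0.48,75],[-0.07,0.033,0.02,0,0,0.6,75]]'
python3 -m pendant '[[-0.009,0.012,0.004,0,0,0.12,75],[-0.019,0.025,0.008,0,0,0.24,75],[-0.028,0.037,0.012,0,0,0.36,75],[-0.038,0.05,0.016,0,0,0.48,75],[-0.047,0.062,0.02,0,0,0.61,75]]'
python3 - <<'E'
from cell import *; from plan import *
s=state(); plan(s['ee_pos'],s['orientation'],[(446.5,318,4,-43.5,1)]); print(s['joint_pos'],s['wrist_force'],s['gripper_width'])
E
```

```text
time: 0.52
ee_pos: [308.2, 504.6, 190.1]
orientation: [[-0.615, 0.788, -0.0], [0.788, 0.615, -0.001], [-0.0, -0.001, -1.0]]
wrist_force: [1.1, 0.9, -0.4]
gripper_width: 75.1
gripper_force: 0.0
time: 0.93
ee_pos: [354.7, 442.3, 170.2]
orientation: [[-0.183, 0.983, -0.0], [0.983, 0.183, -0.0], [-0.0, -0.0, -1.0]]
wrist_force: [0.2, -0.0, 0.5]
gripper_width: 74.9
gripper_force: 0.0
time: 1.35
ee_pos: [400.3, 379.7, 150.2]
orientation: [[0.283, 0.959, -0.0], [0.959, -0.283, -0.0], [-0.0, -0.0, -1.0]]
wrist_force: [0.5, 0.4, -0.5]
gripper_width: 75.1
gripper_force: 0.0
time: 1.77
ee_pos: [446.9, 317.2, 130.3]
orientation: [[0.693, 0.72, -0.0], [0.72, -0.693, -0.0], [-0.0, 0.0, -1.0]]
wrist_force: [0.1, 0.1, 0.1]
gripper_width: 75.0
gripper_force: 0.0
from [446.9 317.2 130.3] -43.9
(446.5, 318, 4, -43.5) end [0.0, -0.001, 0.126] [0.0, 0.0, -0.01]
[-1.03638244  0.40319741  0.45038775  1.89392847 -0.22074831  0.89339898
 -1.24441547] [0.07857256 0.07727991 0.06146668] 75.03017997734061
```

The crop confirms it: dull-grey elbows at (240,305) and (388,330), unions at (90,313) and (560,310), and a tee at (730,340). The red and pink look-alikes are at (73,450), (183,450) and (293,403). The bin samples, left to right, are elbow, union and tee. Now I'll grasp the left union.

```bash
python3 -m pendant '[[0,0,0.025,0,0,0,75],[0,0,0.05,0,0,0,75],[0,-0.001,0.075,0,0,0,75],[0,-0.001,0.1,0,0,0,75],[0,-0.001,0.11,0,0,0,75]]'
python3 -m pendant '[[0,0,0.006,0,0,0,75],[0,0,0.012,0,0,0,75],[0,0,0.016,0,0,0,75],[0,0,0.016,0,0,0,30],[0,0,0.016,0,0,0,30]]' 60
python3 -m pendant '[[0,0,0,0,0,0,30],[0,0,0,0,0,0,30],[0,0,0,0,0,0,30],[0,0,0,0,0,0,30],[0,0,0,0,0,0,30]]' 60
python3 -m pendant '[[0,0,-0.01,0,0,0,30],[0,0,-0.03,0,0,0,30],[0,0,-0.06,0,0,0,30],[0,0,-0.09,0,0,0,30],[0,0,-0.116,0,0,0,30]]' 60
python3 - <<'E'
from cell import *; from plan import *
s=state(); x,y=local(BU,(-30,45)); plan(s['ee_pos'],s['orientation'],[(x,y,120,-1,3),(x,y,8,-1,1)])
E
```

```text
time: 2.18
ee_pos: [444.4, 317.8, 17.6]
orientation: [[0.69, 0.724, -0.003], [0.724, -0.69, -0.003], [-0.004, -0.0, -1.0]]
wrist_force: [-1.5, -0.3, -1.6]
gripper_width: 74.8
gripper_force: 0.0
time: 2.6
ee_pos: [446.1, 319.0, 5.3]
orientation: [[0.69, 0.724, 0.001], [0.724, -0.69, 0.001], [0.001, 0.0, -1.0]]
wrist_force: [1.4, -1.0, 0.9]
gripper_width: 52.2
gripper_force: 1.0
time: 3.02
ee_pos: [446.3, 319.2, 5.8]
orientation: [[0.69, 0.724, 0.001], [0.724, -0.69, 0.001], [0.002, -0.0, -1.0]]
wrist_force: [-2.4, -1.0, 10.4]
gripper_width: 43.8
gripper_force: 59.6
time: 3.43
ee_pos: [446.0, 318.7, 123.4]
orientation: [[0.69, 0.723, 0.001], [0.723, -0.69, 0.001], [0.001, 0.0, -1.0]]
wrist_force: [0.9, 0.8, 0.0]
gripper_width: 43.5
gripper_force: 61.7
from [446.  318.7 123.4] -43.7
(np.float64(615.789927434986), np.float64(43.01671847515611), 120, -1) end [-0.027, 0.104, 0.001] [0.0, -0.0, -0.32]
(np.float64(615.789927434986), np.float64(43.01671847515611), 120, -1) end [-0.053, 0.095, 0.001] [0.0, -0.0, -0.31]
(np.float64(615.789927434986), np.float64(43.01671847515611), 120, -1) end [-0.074, 0.078, 0.001] [0.0, -0.0, -0.32]
(np.float64(615.789927434986), np.float64(43.01671847515611), 8, -1) end [0.0, 0.0, 0.112] [0.0, -0.0, 0.0]
```

```bash
python3 -m pendant '[[-0.005,0.021,0,0,0,-0.06,30],[-0.011,0.042,0,0,0,-0.13,30],[-0.016,0.062,0,0,0,-0.19,30],[-0.022,0.083,0,0,0,-0.26,30],[-0.027,0.104,0.001,0,0,-0.32,30]]'
python3 -m pendant '[[-0.011,0.019,0,0,0,-0.06,30],[-0.021,0.038,0,0,0,-0.12,30],[-0.032,0.057,0,0,0,-0.19,30],[-0.042,0.076,0,0,0,-0.25,30],[-0.053,0.095,0.001,0,0,-0.31,30]]'
python3 -m pendant '[[-0.015,0.016,0,0,0,-0.06,30],[-0.03,0.031,0,0,0,-0.13,30],[-0.044,0.047,0,0,0,-0.19,30],[-0.059,0.062,0,0,0,-0.26,30],[-0.074,0.078,0.001,0,0,-0.32,30]]'
python3 - <<'E'
from cell import *; from plan import *
s=state(); x,y=local(BU,(-30,45)); plan(s['ee_pos'],s['orientation'],[(x,y,9.5,-1,1)]); print(s['gripper_width'])
x1,y1=local(BU,(-30,-45)); print(x1,y1)
plan((x,y,9.5),Rt(-1),[(x,y,120,-1,1),(447,-155,125,41,2)])
E
```

```text
time: 3.85
ee_pos: [503.0, 226.6, 120.9]
orientation: [[0.486, 0.874, 0.001], [0.874, -0.486, 0.001], [0.001, 0.001, -1.0]]
wrist_force: [-0.2, 0.8, -0.1]
gripper_width: 43.8
gripper_force: 61.7
time: 4.27
ee_pos: [560.2, 133.9, 119.9]
orientation: [[0.261, 0.965, 0.001], [0.965, -0.261, 0.0], [0.001, 0.001, -1.0]]
wrist_force: [-0.1, 0.8, -0.3]
gripper_width: 43.5
gripper_force: 61.7
time: 4.68
ee_pos: [615.7, 41.9, 118.9]
orientation: [[0.013, 1.0, 0.001], [1.0, -0.013, -0.0], [-0.0, 0.001, -1.0]]
wrist_force: [1.2, -0.2, -0.7]
gripper_width: 43.8
gripper_force: 61.7
from [615.7  41.9 118.9] -0.7
(np.float64(615.789927434986), np.float64(43.01671847515611), 9.5, -1) end [0.001, -0.0, 0.109] [0.0, 0.0, 0.01]
43.76908625067494
614.2192108556304 -46.9695740889191
from [615.8  43.    9.5] -1.0
(np.float64(615.789927434986), np.float64(43.01671847515611), 120, -1) end [0.0, 0.0, -0.11] [0.0, 0.0, 0.0]
(447, -155, 125, 41) end [-0.1, -0.083, -0.003] [0.0, 0.0, -0.47]
(447, -155, 125, 41) end [-0.064, -0.113, -0.002] [0.0, 0.0, -0.46]
```

```bash
python3 -m pendant '[[0,0,0.022,0,0,0,30],[0,0,0.045,0,0,0,30],[0,0,0.066,0,0,0,30],[0,0,0.085,0,0,0,30],[0,0,0.1,0,0,0,30]]'
python3 -m pendant '[[0,0,0.004,0,0,0,30],[0,0,0.007,0,0,0,30],[0,0,0.009,0,0,0,30],[0,0,0.009,0,0,0,30],[0,0,0.009,0,0,0,60]]'
python3 -m pendant '[[0,0,0,0,0,0,60],[0,0,0,0,0,0,60],[0,0,0,0,0,0,60],[0,0,-0.02,0,0,0,60],[0,0,-0.05,0,0,0,60]]'
python3 -m pendant '[[0,0,-0.03,0,0,0,60],[0,0,-0.05,0,0,0,60],[0,0,-0.06,0,0,0,75],[-0.02,-0.017,-0.06,0,0,0,75],[-0.04,-0.033,-0.06,0,0,0,75]]'
python3 - <<'E'
from cell import *; from plan import *
s=state()
plan(s['ee_pos'],s['orientation'],[(447,-155,125,41,2),(447,-155,5,41,1)])
E
```

```text
time: 5.1
ee_pos: [614.9, 42.8, 17.1]
orientation: [[0.016, 1.0, -0.0], [1.0, -0.016, -0.0], [-0.0, -0.0, -1.0]]
wrist_force: [0.4, -0.2, -0.9]
gripper_width: 43.8
gripper_force: 61.7
time: 5.52
ee_pos: [615.7, 42.9, 9.6]
orientation: [[0.015, 1.0, 0.001], [1.0, -0.015, 0.0], [0.0, 0.001, -1.0]]
wrist_force: [0.3, 0.2, 0.9]
gripper_width: 54.4
gripper_force: 0.0
time: 5.93
ee_pos: [613.5, 42.7, 57.0]
orientation: [[0.016, 1.0, -0.004], [1.0, -0.016, -0.001], [-0.001, -0.004, -1.0]]
wrist_force: [0.2, -0.3, 1.0]
gripper_width: 59.7
gripper_force: 0.0
time: 6.35
ee_pos: [581.4, 3.9, 118.8]
orientation: [[0.013, 1.0, 0.001], [1.0, -0.013, 0.0], [0.0, 0.001, -1.0]]
wrist_force: [-0.1, -0.9, -0.4]
gripper_width: 74.9
gripper_force: 0.0
from [581.4   3.9 118.8] -0.8
(447, -155, 125, 41) end [-0.08, -0.066, -0.003] [0.0, -0.0, -0.46]
(447, -155, 125, 41) end [-0.052, -0.091, -0.003] [0.0, 0.0, -0.47]
(447, -155, 5, 41) end [-0.0, 0.0, 0.12] [0.0, 0.0, 0.0]
```

```bash
python3 -m pendant '[[-0.016,-0.013,0,0,0,-0.09,75],[-0.032,-0.026,-0.001,0,0,-0.18,75],[-0.048,-0.04,-0.002,0,0,-0.28,75],[-0.064,-0.053,-0.002,0,0,-0.37,75],[-0.08,-0.066,-0.003,0,0,-0.46,75]]'
python3 -m pendant '[[-0.01,-0.018,0,0,0,-0.09,75],[-0.021,-0.036,-0.001,0,0,-0.18,75],[-0.031,-0.055,-0.002,0,0,-0.28,75],[-0.042,-0.073,-0.002,0,0,-0.37,75],[-0.052,-0.091,-0.003,0,0,-0.47,75]]'
python3 -m pendant '[[0,0,0.025,0,0,0,75],[0,0,0.05,0,0,0,75],[0,0,0.075,0,0,0,75],[0,0,0.095,0,0,0,75],[0,0,0.105,0,0,0,75]]'
python3 -m pendant '[[0,0,0.005,0,0,0,75],[0,0,0.01,0,0,0,75],[0,0,0.013,0,0,0,75],[0,0,0.014,0,0,0,30],[0,0,0.014,0,0,0,30]]' 60
python3 -m pendant '[[0,0,0,0,0,0,30],[0,0,0,0,0,0,30],[0,0,0,0,0,0,30],[0,0,0,0,0,0,30],[0,0,0,0,0,0,30]]' 60
python3 -m pendant '[[0,0,-0.01,0,0,0,30],[0,0,-0.03,0,0,0,30],[0,0,-0.06,0,0,0,30],[0,0,-0.09,0,0,0,30],[0,0,-0.116,0,0,0,30]]' 60
python3 - <<'E'
from cell import *; from plan import *; import cv2
s=state(); x,y=local(BU,(-30,-45)); plan(s['ee_pos'],s['orientation'],[(x,y,120,-1,2),(x,y,9.5,-1,1)])
cv2.imwrite('pics/side1.png',snapshot('side')['pixels'])
E
```

```text
time: 6.77
ee_pos: [513.3, -76.2, 121.2]
orientation: [[-0.342, 0.94, -0.001], [0.94, 0.342, -0.0], [0.0, -0.001, -1.0]]
wrist_force: [-0.1, -0.4, 0.3]
gripper_width: 74.9
gripper_force: 0.0
time: 7.18
ee_pos: [445.3, -156.1, 124.3]
orientation: [[-0.658, 0.753, -0.001], [0.753, 0.658, -0.0], [0.0, -0.0, -1.0]]
wrist_force: [0.8, -0.8, 0.5]
gripper_width: 74.9
gripper_force: 0.0
time: 7.6
ee_pos: [445.0, -155.1, 17.3]
orientation: [[-0.655, 0.755, -0.003], [0.755, 0.655, 0.0], [0.002, -0.002, -1.0]]
wrist_force: [-0.5, -0.1, -0.2]
gripper_width: 75.3
gripper_force: 0.0
time: 8.02
ee_pos: [446.7, -155.4, 6.1]
orientation: [[-0.656, 0.755, 0.001], [0.755, 0.656, -0.0], [-0.001, 0.0, -1.0]]
wrist_force: [0.4, 0.1, 0.2]
gripper_width: 52.6
gripper_force: 0.0
time: 8.43
ee_pos: [446.8, -155.5, 6.6]
orientation: [[-0.655, 0.755, 0.001], [0.755, 0.655, -0.0], [-0.001, 0.001, -1.0]]
wrist_force: [-3.4, 1.3, 12.7]
gripper_width: 43.8
gripper_force: 58.8
time: 8.85
ee_pos: [446.3, -155.5, 124.3]
orientation: [[-0.655, 0.755, 0.001], [0.755, 0.655, -0.0], [-0.001, 0.001, -1.0]]
wrist_force: [1.2, -0.8, -0.4]
gripper_width: 43.1
gripper_force: 61.5
from [ 446.3 -155.5  124.3] 40.9
(np.float64(614.2192108556304), np.float64(-46.9695740889191), 120, -1) end [-0.014, 0.099, 0.002] [0.0, 0.0, 0.47]
(np.float64(614.2192108556304), np.float64(-46.9695740889191), 120, -1) end [0.023, 0.097, 0.002] [0.0, 0.0, 0.46]
(np.float64(614.2192108556304), np.float64(-46.9695740889191), 9.5, -1) end [-0.0, 0.0, 0.111] [0.0, 0.0, 0.0]
```

View pics/side1.png

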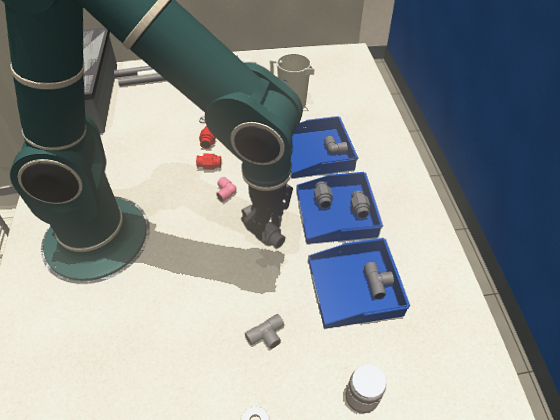

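The first union lies flat in the union bin at (323,194), and the second is held at (265,230). Placing it next.

```bash
python3 -m pendant '[[-0.003,0.02,0,0,0,0.09,30],[-0.006,0.04,0,0,0,0.19,30],[-0.008,0.059,0.001,0,0,0.28,30],[-0.011,0.079,0.001,0,0,0.38,30],[-0.014,0.099,0.002,0,0,0.47,30]]'
python3 -m pendant '[[0.005,0.019,0,0,0,0.09,30],[0.009,0.039,0,0,0,0.18,30],[0.014,0.058,0.001,0,0,0.28,30],[0.018,0.078,0.001,0,0,0.37,30],[0.023,0.097,0.002,0,0,0.46,30]]'
python3 -m pendant '[[0,0,0.022,0,0,0,30],[0,0,0.045,0,0,0,30],[0,0,0.066,0,0,0,30],[0,0,0.085,0,0,0,30],[0,0,0.101,0,0,0,30]]'
python3 -m pendant '[[0,0,0.004,0,0,0,30],[0,0,0.007,0,0,0,30],[0,0,0.01,0,0,0,30],[0,0,0.01,0,0,0,30],[0,0,0.01,0,0,0,60]]'
python3 -m pendant '[[0,0,0,0,0,0,60],[0,0,0,0,0,0,60],[0,0,0,0,0,0,60],[0,0,-0.02,0,0,0,60],[0,0,-0.05,0,0,0,60]]'
python3 -m pendant '[[0,0,-0.03,0,0,0,60],[0,0,-0.05,0,0,0,60],[0,0,-0.06,0,0,0,60],[-0.02,-0.017,-0.06,0,0,0,60],[-0.045,-0.033,-0.06,0,0,0,60]]'
python3 - <<'E'
from cell import *; from plan import *
s=state(); x,y=local((421,-335.5,-2.69),(0,18)); print(x,y,s['joint_pos'])
plan(s['ee_pos'],s['orientation'],[(x,y,125,25.9,2),(x,y,5,25.9,1)])
E
```

```text
time: 9.32
ee_pos: [531.1, -100.4, 120.5]
orientation: [[-0.335, 0.942, 0.001], [0.942, 0.335, -0.0], [-0.0, 0.001, -1.0]]
wrist_force: [0.3, -0.3, -1.3]
gripper_width: 43.3
gripper_force: 61.5
time: 9.73
ee_pos: [614.7, -45.9, 118.5]
orientation: [[0.019, 1.0, 0.001], [1.0, -0.019, -0.0], [-0.0, 0.001, -1.0]]
wrist_force: [-0.4, -0.9, -0.7]
gripper_width: 43.7
gripper_force: 61.5
time: 10.15
ee_pos: [613.4, -46.4, 15.9]
orientation: [[0.015, 1.0, -0.0], [1.0, -0.015, -0.0], [-0.0, -0.0, -1.0]]
wrist_force: [0.6, 0.3, -0.9]
gripper_width: 43.3
gripper_force: 61.5
time: 10.57
ee_pos: [614.5, -46.6, 8.9]
orientation: [[0.016, 1.0, 0.002], [1.0, -0.016, 0.0], [0.0, 0.002, -1.0]]
wrist_force: [-0.1, -0.0, -0.4]
gripper_width: 54.1
gripper_force: 0.0
time: 10.98
ee_pos: [612.1, -46.5, 55.1]
orientation: [[0.016, 1.0, -0.004], [1.0, -0.016, -0.0], [-0.0, -0.004, -1.0]]
wrist_force: [0.3, -0.1, 0.9]
gripper_width: 60.0
gripper_force: 0.0
time: 11.4
ee_pos: [580.2, -89.4, 116.8]
orientation: [[0.012, 1.0, 0.001], [1.0, -0.012, 0.001], [0.001, 0.001, -1.0]]
wrist_force: [-0.1, 0.1, -0.7]
gripper_width: 59.7
gripper_force: 0.0
428.8551834788823 -351.69555780185095 [-0.19621424  0.47854526  0.38456417  1.8052843  -0.22330424  0.89953683
  0.27695725]
from [580.2 -89.4 116.8] -0.7
(np.float64(428.8551834788823), np.float64(-351.69555780185095), 125, 25.9) end [-0.132, -0.074, -0.004] [0.0, -0.0, -0.3]
(np.float64(428.8551834788823), np.float64(-351.69555780185095), 125, 25.9) end [-0.111, -0.103, -0.004] [0.0, -0.0, -0.29]
(np.float64(428.8551834788823), np.float64(-351.69555780185095), 5, 25.9) end [-0.0, -0.0, 0.12] [0.0, -0.0, -0.0]
```

```bash
python3 -m pendant '[[-0.026,-0.015,0,0,0,-0.06,60],[-0.053,-0.03,-0.001,0,0,-0.12,60],[-0.079,-0.044,-0.002,0,0,-0.18,60],[-0.106,-0.059,-0.003,0,0,-0.24,60],[-0.132,-0.074,-0.004,0,0,-0.3,60]]'
python3 -m pendant '[[-0.022,-0.021,0,0,0,-0.06,60],[-0.044,-0.041,-0.001,0,0,-0.12,60],[-0.067,-0.062,-0.002,0,0,-0.17,60],[-0.089,-0.082,-0.003,0,0,-0.23,60],[-0.111,-0.103,-0.004,0,0,-0.29,60]]'
python3 -m pendant '[[0,0,0.025,0,0,0,60],[0,0,0.05,0,0,0,60],[0,0,0.075,0,0,0,60],[0,0,0.095,0,0,0,60],[0,0,0.105,0,0,0,60]]'
python3 -m pendant '[[0,0,0.005,0,0,0,60],[0,0,0.01,0,0,0,60],[0,0,0.013,0,0,0,60],[0,0,0.014,0,0,0,20],[0,0,0.014,0,0,0,20]]' 50
python3 -m pendant '[[0,0,0,0,0,0,20],[0,0,0,0,0,0,20],[0,0,0,0,0,0,20],[0,0,0,0,0,0,20],[0,0,0,0,0,0,20]]' 50
python3 -m pendant '[[0,0,-0.01,0,0,0,20],[0,0,-0.03,0,0,0,20],[0,0,-0.06,0,0,0,20],[0,0,-0.09,0,0,0,20],[0,0,-0.116,0,0,0,20]]' 50
python3 - <<'E'
from cell import *; from plan import *
# tee yaw in bin after place = -154.1 -> 25.9+180 ; at phi=1.8 yaw=181.8: grasp (0,18) is at -y of origin
s=state(); x,y=local(BT,(-32,-18)); plan(s['ee_pos'],s['orientation'],[(x,y,120,1.8,2),(x,y,9.5,1.8,1)])
E
```

```text
time: 11.82
ee_pos: [502.9, -223.0, 120.3]
orientation: [[-0.221, 0.975, -0.0], [0.975, 0.221, -0.0], [0.0, -0.0, -1.0]]
wrist_force: [-0.2, -1.0, -0.2]
gripper_width: 60.2
gripper_force: 0.0
time: 12.23
ee_pos: [426.8, -353.6, 124.4]
orientation: [[-0.435, 0.9, -0.0], [0.9, 0.435, 0.0], [0.0, -0.0, -1.0]]
wrist_force: [0.5, -0.2, -0.0]
gripper_width: 60.0
gripper_force: 0.0
time: 12.65
ee_pos: [426.5, -351.8, 17.0]
orientation: [[-0.433, 0.901, -0.003], [0.901, 0.433, 0.002], [0.003, -0.002, -1.0]]
wrist_force: [-0.3, 0.3, -0.9]
gripper_width: 60.0
gripper_force: 0.0
time: 13.07
ee_pos: [428.0, -352.8, 6.1]
orientation: [[-0.433, 0.901, 0.001], [0.901, 0.433, -0.0], [-0.001, 0.0, -1.0]]
wrist_force: [0.4, 0.2, -0.1]
gripper_width: 36.9
gripper_force: 0.0
time: 13.48
ee_pos: [428.2, -353.0, 6.5]
orientation: [[-0.433, 0.901, 0.001], [0.901, 0.433, -0.001], [-0.001, 0.001, -1.0]]
wrist_force: [-0.3, 1.1, 7.6]
gripper_width: 20.2
gripper_force: 11.7
time: 13.9
ee_pos: [427.7, -352.9, 124.3]
orientation: [[-0.433, 0.902, 0.001], [0.902, 0.433, -0.001], [-0.001, 0.0, -1.0]]
wrist_force: [0.8, 0.1, -0.3]
gripper_width: 20.2
gripper_force: 0.0
from [ 427.7 -352.9  124.3] 25.6
(np.float64(610.5811837317029), np.float64(-255.49626237708327), 120, 1.8) end [0.004, 0.104, 0.002] [0.0, 0.0, 0.26]
(np.float64(610.5811837317029), np.float64(-255.49626237708327), 120, 1.8) end [0.025, 0.1, 0.002] [0.0, 0.0, 0.27]
(np.float64(610.5811837317029), np.float64(-255.49626237708327), 9.5, 1.8) end [0.001, -0.0, 0.111] [0.0, 0.0, -0.0]
```

The grasp slipped: the opening went to 20 mm because the pads sat too high on the round leg. I'll step aside, re-measure the tee and grasp lower.

```bash
python3 -m pendant '[[0,0.03,-0.01,0,0,0,60],[0,0.06,-0.02,0,0,0,60],[0,0.09,-0.03,0,0,0,60],[0,0.12,-0.04,0,0,0,60],[0,0.15,-0.05,0,0,0,60]]'
python3 - <<'E'
from cell import *; from plan import *; from joint import *
S={n:snapshot(n) for n in('top','side')}
cv2.imwrite('pics/top2.png',S['top']['pixels'])
C={n:cloud(S[n]) for n in S}
o=joint(C,[('tee','tee',421,-335)])['tee']
s=state(); x,y=local(o,(0,18)); print(x,y); plan(s['ee_pos'],s['orientation'],[(x,y,100,np.degrees(o[2])+180,1),(x,y,0,np.degrees(o[2])+180,1)])
E
```

```text
time: 14.32
ee_pos: [564.1, -286.8, 173.4]
orientation: [[-0.433, 0.901, 0.001], [0.901, 0.433, -0.0], [-0.001, 0.001, -1.0]]
wrist_force: [-1.8, -0.4, 0.1]
gripper_width: 60.1
gripper_force: 0.0h.py:22: RuntimeWarning: Mean of empty slice.
  c=P2.mean(0); best=None
  ret = um.true_divide(
  return _methods._mean(a, axis=axis, dtype=dtype,
  ret = ret.dtype.type(ret / rcount)
h.py:26: RuntimeWarning: invalid value encountered in scalar divide
  return np.mean(np.maximum(a,0)**2)+np.sum(np.minimum(b,0)**2)/len(P2)
Traceback (most recent call last):
  File "joint.py", line 12, in joint
    r=fit(k,Q[-1][:,:2],B[-1]); print(nm,n,r.x.round(2),round(r.fun,2),'ztop',np.percentile(Q[-1][:,2],95).round(1))
                                                                              ~~~~~~~~~~~~~^^^^^^^^^^^^^^^
IndexError: index -1 is out of bounds for axis 0 with size 0
```

View pics/top2.png

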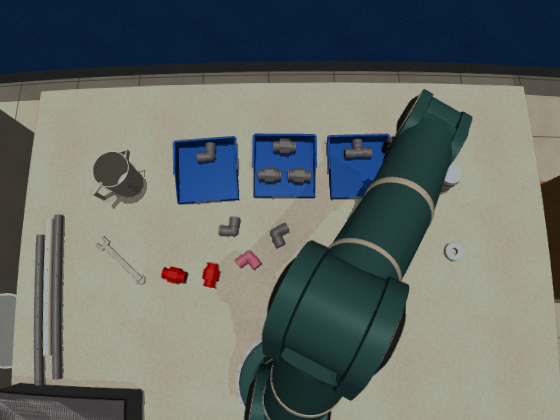

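The two unions lie side by side in the middle bin, at (269,175) and (300,175). The arm hides the tee from the top camera, so I'll do the elbows first, gripping lower, and come back to the tee.

```bash
python3 - <<'E'
from cell import *; from plan import *
s=state(); x,y=local((430,12.5,-2.72),(-13.5,18)); print(x,y)
plan(s['ee_pos'],s['orientation'],[(x,y,110,24.2,2),(x,y,0,24.2,1)])
E
```

```text
449.68377293288773 1.6005007855169886
from [ 567.4 -284.4  173.8] 26.0
(np.float64(449.68377293288773), np.float64(1.6005007855169886), 110, 24.2) end [0.154, 0.01, 0.032] [0.0, 0.0, 0.02]
(np.float64(449.68377293288773), np.float64(1.6005007855169886), 110, 24.2) end [0.155, 0.007, 0.031] [0.0, 0.0, 0.02]
(np.float64(449.68377293288773), np.float64(1.6005007855169886), 0, 24.2) end [0.0, -0.001, 0.11] [0.0, 0.0, -0.0]
```

```bash
python3 -m pendant '[[0.03,0.002,0.006,0,0,0,60],[0.06,0.004,0.012,0,0,0.01,60],[0.09,0.006,0.018,0,0,0.01,60],[0.12,0.008,0.025,0,0,0.02,60],[0.154,0.01,0.032,0,0,0.02,60]]'
python3 -m pendant '[[0.031,0.001,0.006,0,0,0,60],[0.062,0.003,0.012,0,0,0.01,60],[0.093,0.004,0.018,0,0,0.01,60],[0.125,0.006,0.025,0,0,0.02,60],[0.155,0.007,0.031,0,0,0.02,60]]'
python3 -m pendant '[[0,0,0.022,0,0,0,60],[0,0,0.045,0,0,0,60],[0,0,0.07,0,0,0,60],[0,0,0.09,0,0,0,60],[0,0,0.095,0,0,0,60]]'
python3 -m pendant '[[0,0,0.005,0,0,0,60],[0,0,0.01,0,0,0,60],[0,0,0.013,0,0,0,60],[0,0,0.015,0,0,0,60],[0,0,0.015,0,0,0,60]]' 50
python3 -m pendant '[[0,0,0,0,0,0,45],[0,0,0,0,0,0,26],[0,0,0,0,0,0,26],[0,0,0,0,0,0,26],[0,0,0,0,0,0,26]]' 40
python3 -m pendant '[[0,0,0,0,0,0,26],[0,0,0,0,0,0,26],[0,0,0,0,0,0,26],[0,0,0,0,0,0,26],[0,0,0,0,0,0,26]]' 40
```

```text
time: 14.83
ee_pos: [504.5, -144.1, 140.2]
orientation: [[-0.418, 0.909, 0.001], [0.909, 0.418, -0.001], [-0.001, 0.001, -1.0]]
wrist_force: [1.3, 0.9, 0.9]
gripper_width: 60.1
gripper_force: 0.0
time: 15.25
ee_pos: [445.8, 0.4, 109.1]
orientation: [[-0.404, 0.915, 0.001], [0.915, 0.404, 0.0], [-0.0, 0.001, -1.0]]
wrist_force: [0.5, 1.0, 0.1]
gripper_width: 59.9
gripper_force: 0.0
time: 15.67
ee_pos: [445.3, -1.1, 11.9]
orientation: [[-0.405, 0.915, -0.003], [0.915, 0.405, -0.001], [0.001, -0.003, -1.0]]
wrist_force: [-0.9, 0.7, -0.8]
gripper_width: 59.8
gripper_force: 0.0
time: 16.08
ee_pos: [446.9, -0.9, -1.1]
orientation: [[-0.404, 0.915, 0.001], [0.915, 0.404, 0.0], [-0.0, 0.001, -1.0]]
wrist_force: [-0.5, 0.1, 0.5]
gripper_width: 60.1
gripper_force: 0.0
time: 16.5
ee_pos: [448.1, -0.9, -0.4]
orientation: [[-0.404, 0.915, 0.003], [0.915, 0.404, 0.0], [-0.001, 0.003, -1.0]]
wrist_force: [0.1, 0.3, 15.0]
gripper_width: 27.6
gripper_force: 38.8
time: 16.92
ee_pos: [448.1, -0.9, -0.4]
orientation: [[-0.404, 0.915, 0.003], [0.915, 0.404, 0.0], [-0.001, 0.003, -1.0]]
wrist_force: [0.4, 0.8, 16.0]
gripper_width: 27.2
gripper_force: 38.8
```

```bash
python3 -m pendant '[[0,0,-0.004,0,0,0,26],[0,0,-0.008,0,0,0,26],[0,0,-0.012,0,0,0,26],[0,0,-0.016,0,0,0,26],[0,0,-0.02,0,0,0,26]]' 40
python3 - <<'E'
from cell import *; import cv2
s=snapshot('side')['pixels']; cv2.imwrite('pics/e1.png',cv2.resize(s[160:280,190:360],None,fx=4,fy=4,interpolation=cv2.INTER_CUBIC))
E
```

```text
time: 17.33
ee_pos: [446.6, -0.9, 19.1]
orientation: [[-0.405, 0.915, -0.0], [0.915, 0.405, -0.0], [-0.0, -0.0, -1.0]]
wrist_force: [-0.3, -0.8, -0.1]
gripper_width: 27.3
gripper_force: 37.3
```

View pics/e1.png

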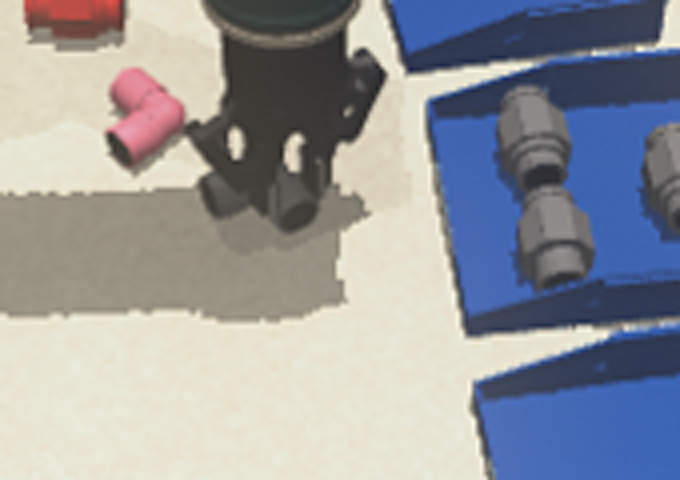

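The elbow is held off the bench between the fingers, around (255,205) in the crop, and both unions lie flat. Carrying it to the elbow bin.

```bash
python3 -m pendant '[[0,0,-0.02,0,0,0,26],[0,0,-0.04,0,0,0,26],[0,0,-0.06,0,0,0,26],[0,0,-0.08,0,0,0,26],[0,0,-0.1,0,0,0,26]]' 40
python3 - <<'E'
from cell import *; from plan import *
s=state(); x,y=local(BE,(-16.5,-63)); print(x,y)
plan(s['ee_pos'],s['orientation'],[(x,y,119,3.5,2),(x,y,4,3.5,1)])
E
```

```text
time: 17.8
ee_pos: [446.5, -0.9, 119.7]
orientation: [[-0.404, 0.915, -0.0], [0.915, 0.404, -0.0], [-0.0, -0.0, -1.0]]
wrist_force: [-0.5, 0.0, -0.1]
gripper_width: 27.1
gripper_force: 37.5
621.3768338167351 176.11020679709725
from [446.5  -0.9 119.7] 23.9
(np.float64(621.3768338167351), np.float64(176.11020679709725), 119, 3.5) end [0.046, 0.116, 0.0] [-0.0, 0.0, 0.23]
(np.float64(621.3768338167351), np.float64(176.11020679709725), 119, 3.5) end [0.065, 0.106, 0.001] [-0.0, 0.0, 0.22]
(np.float64(621.3768338167351), np.float64(176.11020679709725), 4, 3.5) end [0.0, -0.0, 0.115] [-0.0, 0.0, 0.0]
```

```bash
python3 -m pendant '[[0.009,0.023,0,0,0,0.05,26],[0.018,0.046,0,0,0,0.1,26],[0.028,0.07,0,0,0,0.15,26],[0.037,0.093,0,0,0,0.2,26],[0.046,0.116,0,0,0,0.23,26]]'
python3 -m pendant '[[0.013,0.021,0,0,0,0.05,26],[0.026,0.042,0,0,0,0.1,26],[0.039,0.064,0,0,0,0.15,26],[0.052,0.085,0,0,0,0.2,26],[0.065,0.106,0,0,0,0.22,26]]'
python3 -m pendant '[[0,0,0.02,0,0,0,26],[0,0,0.045,0,0,0,26],[0,0,0.066,0,0,0,26],[0,0,0.085,0,0,0,26],[0,0,0.1,0,0,0,26]]'
python3 -m pendant '[[0,0,0.004,0,0,0,26],[0,0,0.008,0,0,0,26],[0,0,0.012,0,0,0,26],[0,0,0.015,0,0,0,26],[0,0,0.015,0,0,0,26]]'
```

```text
time: 18.22
ee_pos: [534.8, 89.2, 118.7]
orientation: [[-0.232, 0.973, 0.0], [0.973, 0.232, -0.0], [-0.0, 0.0, -1.0]]
wrist_force: [0.3, -0.8, -0.8]
gripper_width: 27.4
gripper_force: 37.5
time: 18.63
ee_pos: [622.6, 177.1, 118.5]
orientation: [[-0.061, 0.998, -0.0], [0.998, 0.061, -0.0], [-0.0, -0.0, -1.0]]
wrist_force: [-0.1, -0.1, -0.4]
gripper_width: 26.8
gripper_force: 37.5
time: 19.05
ee_pos: [621.3, 175.9, 16.8]
orientation: [[-0.063, 0.998, -0.001], [0.998, 0.063, -0.001], [-0.001, -0.002, -1.0]]
wrist_force: [0.2, -0.2, -0.5]
gripper_width: 27.2
gripper_force: 37.5
time: 19.47
ee_pos: [622.2, 176.1, 3.8]
orientation: [[-0.063, 0.998, 0.0], [0.998, 0.063, 0.0], [0.0, 0.0, -1.0]]
wrist_force: [-0.4, -0.1, -1.8]
gripper_width: 27.3
gripper_force: 37.5
```

```bash
python3 -m pendant '[[0,0,0,0,0,0,40],[0,0,0,0,0,0,55],[0,0,0,0,0,0,55],[0,0,0,0,0,0,55],[0,0,0,0,0,0,55]]'
python3 -m pendant '[[0,0,-0.02,0,0,0,55],[0,0,-0.045,0,0,0,55],[0,0,-0.07,0,0,0,55],[0,0,-0.09,0,0,0,60],[0,0,-0.11,0,0,0,60]]'
python3 - <<'E'
from cell import *; from plan import *
s=state(); x,y=local((460.5,169,-0.14),(-13.5,18)); print(x,y)
plan(s['ee_pos'],s['orientation'],[(x,y,110,-8,2),(x,y,-1.5,-8,1)])
E
```

```text
time: 19.88
ee_pos: [622.2, 176.1, 3.8]
orientation: [[-0.063, 0.998, 0.0], [0.998, 0.063, 0.0], [-0.0, 0.0, -1.0]]
wrist_force: [-0.4, -0.3, -0.8]
gripper_width: 55.0
gripper_force: 0.0
time: 20.3
ee_pos: [622.1, 176.1, 115.0]
orientation: [[-0.063, 0.998, 0.001], [0.998, 0.063, 0.0], [0.0, 0.001, -1.0]]
wrist_force: [0.3, -0.6, 0.1]
gripper_width: 59.9
gripper_force: 0.0
449.64386011472567 188.70771997952465
from [622.1 176.1 115. ] 3.6
(np.float64(449.64386011472567), np.float64(188.70771997952465), 110, -8) end [0.012, -0.086, 0.002] [0.0, -0.0, 0.13]
(np.float64(449.64386011472567), np.float64(188.70771997952465), 110, -8) end [0.003, -0.086, 0.003] [0.0, -0.0, 0.13]
(np.float64(449.64386011472567), np.float64(188.70771997952465), -1.5, -8) end [-0.0, -0.0, 0.111] [0.0, -0.0, -0.0]
```

```bash
python3 -m pendant '[[0.002,-0.017,0,0,0,0.03,60],[0.005,-0.034,0,0,0,0.05,60],[0.007,-0.052,0.001,0,0,0.08,60],[0.01,-0.069,0.002,0,0,0.1,60],[0.012,-0.086,0.002,0,0,0.13,60]]'
python3 -m pendant '[[0.001,-0.017,0,0,0,0.03,60],[0.001,-0.034,0,0,0,0.05,60],[0.002,-0.052,0.001,0,0,0.08,60],[0.002,-0.069,0.002,0,0,0.1,60],[0.003,-0.086,0.003,0,0,0.13,60]]'
python3 -m pendant '[[0,0,0.022,0,0,0,60],[0,0,0.045,0,0,0,60],[0,0,0.07,0,0,0,60],[0,0,0.09,0,0,0,60],[0,0,0.095,0,0,0,60]]'
python3 -m pendant '[[0,0,0.005,0,0,0,60],[0,0,0.01,0,0,0,60],[0,0,0.013,0,0,0,60],[0,0,0.016,0,0,0,60],[0,0,0.016,0,0,0,60]]' 40
python3 -m pendant '[[0,0,0,0,0,0,45],[0,0,0,0,0,0,26],[0,0,0,0,0,0,26],[0,0,0,0,0,0,26],[0,0,0,0,0,0,26]]' 40
python3 -m pendant '[[0,0,0,0,0,0,26],[0,0,0,0,0,0,26],[0,0,0,0,0,0,26],[0,0,0,0,0,0,26],[0,0,0,0,0,0,26]]' 40
python3 -m pendant '[[0,0,-0.004,0,0,0,26],[0,0,-0.008,0,0,0,26],[0,0,-0.012,0,0,0,26],[0,0,-0.016,0,0,0,26],[0,0,-0.02,0,0,0,26]]' 40
python3 -m pendant '[[0,0,-0.02,0,0,0,26],[0,0,-0.04,0,0,0,26],[0,0,-0.06,0,0,0,26],[0,0,-0.08,0,0,0,26],[0,0,-0.1,0,0,0,26]]' 40
python3 - <<'E'
from cell import *; from plan import *
s=state(); x,y=local(BE,(-43.5,61)); print(x,y)
plan(s['ee_pos'],s['orientation'],[(x,y,119,3.5,2),(x,y,3,3.5,1)])
E
```

```text
time: 20.72
ee_pos: [534.5, 182.8, 111.6]
orientation: [[0.04, 0.999, -0.0], [0.999, -0.04, 0.0], [0.0, -0.0, -1.0]]
wrist_force: [0.1, -0.2, -0.2]
gripper_width: 60.3
gripper_force: 0.0
time: 21.13
ee_pos: [448.8, 188.9, 108.7]
orientation: [[0.142, 0.99, 0.0], [0.99, -0.142, 0.0], [0.0, 0.0, -1.0]]
wrist_force: [1.1, 0.2, -0.1]
gripper_width: 59.9
gripper_force: 0.0
time: 21.55
ee_pos: [448.3, 188.4, 11.3]
orientation: [[0.141, 0.99, -0.003], [0.99, -0.141, -0.002], [-0.002, -0.003, -1.0]]
wrist_force: [-2.0, -0.3, 0.1]
gripper_width: 59.8
gripper_force: 0.0
time: 21.97
ee_pos: [449.8, 189.1, -2.3]
orientation: [[0.141, 0.99, 0.0], [0.99, -0.141, 0.0], [0.0, 0.0, -1.0]]
wrist_force: [0.7, -0.2, -0.7]
gripper_width: 60.2
gripper_force: 0.0
time: 22.38
ee_pos: [449.9, 189.2, -1.8]
orientation: [[0.141, 0.99, 0.001], [0.99, -0.141, 0.0], [0.001, 0.001, -1.0]]
wrist_force: [-1.7, -0.7, 8.9]
gripper_width: 28.5
gripper_force: 38.8
time: 22.8
ee_pos: [450.0, 189.2, -1.8]
orientation: [[0.141, 0.99, 0.001], [0.99, -0.141, 0.0], [0.001, 0.001, -1.0]]
wrist_force: [-2.2, -1.0, 10.1]
gripper_width: 28.0
gripper_force: 38.8
time: 23.22
ee_pos: [449.7, 189.0, 18.1]
orientation: [[0.141, 0.99, 0.0], [0.99, -0.141, -0.0], [0.0, 0.0, -1.0]]
wrist_force: [0.6, 0.4, -1.1]
gripper_width: 28.0
gripper_force: 38.5
time: 23.63
ee_pos: [449.5, 188.9, 118.9]
orientation: [[0.141, 0.99, 0.0], [0.99, -0.141, -0.0], [-0.0, 0.0, -1.0]]
wrist_force: [0.1, -0.1, -0.8]
gripper_width: 28.2
gripper_force: 38.6
586.8571753570226 298.2306112339676
from [449.5 188.9 118.9] -8.1
(np.float64(586.8571753570226), np.float64(298.2306112339676), 119, 3.5) end [0.064, 0.06, -0.0] [0.0, 0.0, -0.13]
(np.float64(586.8571753570226), np.float64(298.2306112339676), 119, 3.5) end [0.057, 0.067, -0.0] [0.0, 0.0, -0.13]
(np.float64(586.8571753570226), np.float64(298.2306112339676), 3, 3.5) end [0.0, -0.0, 0.116] [0.0, 0.0, 0.0]
```

```bash
python3 -m pendant '[[0.013,0.012,0,0,0,-0.03,26],[0.026,0.024,0,0,0,-0.05,26],[0.038,0.036,0,0,0,-0.08,26],[0.051,0.048,0,0,0,-0.1,26],[0.064,0.06,0,0,0,-0.13,26]]'
python3 -m pendant '[[0.011,0.013,0,0,0,-0.03,26],[0.023,0.027,0,0,0,-0.05,26],[0.034,0.04,0,0,0,-0.08,26],[0.046,0.054,0,0,0,-0.1,26],[0.057,0.067,0,0,0,-0.13,26]]'
python3 -m pendant '[[0,0,0.02,0,0,0,26],[0,0,0.045,0,0,0,26],[0,0,0.066,0,0,0,26],[0,0,0.085,0,0,0,26],[0,0,0.1,0,0,0,26]]'
python3 -m pendant '[[0,0,0.004,0,0,0,26],[0,0,0.008,0,0,0,26],[0,0,0.012,0,0,0,26],[0,0,0.016,0,0,0,26],[0,0,0.016,0,0,0,26]]'
python3 -m pendant '[[0,0,0,0,0,0,40],[0,0,0,0,0,0,55],[0,0,0,0,0,0,55],[0,0,0,0,0,0,55],[0,0,0,0,0,0,55]]'
python3 -m pendant '[[0,0,-0.02,0,0,0,55],[0,0,-0.045,0,0,0,55],[0,0,-0.07,0,0,0,55],[0,0,-0.09,0,0,0,60],[0,0,-0.11,0,0,0,60]]'
python3 -m pendant '[[0,-0.02,-0.005,0,0,0,60],[0,-0.05,-0.01,0,0,0,60],[0,-0.08,-0.015,0,0,0,60],[0,-0.11,-0.02,0,0,0,60],[0,-0.13,-0.02,0,0,0,60]]'
python3 - <<'E'
from cell import *; from plan import *; from joint import *
S={n:snapshot(n) for n in('top','side')}
for n in S: cv2.imwrite(f'pics/{n}3.png',S[n]['pixels'])
C={n:cloud(S[n]) for n in S}
o=joint(C,[('tee','tee',421,-335)])['tee']
s=state(); x,y=local(o,(0,18)); f=np.degrees(o[2])+180; print(x,y); plan(s['ee_pos'],s['orientation'],[(x,y,115,f,4),(x,y,-1.5,f,1)])
E
```

```text
time: 24.05
ee_pos: [518.6, 244.4, 117.9]
orientation: [[0.038, 0.999, 0.0], [0.999, -0.038, -0.0], [-0.0, 0.0, -1.0]]
wrist_force: [0.2, 0.6, -0.4]
gripper_width: 28.1
gripper_force: 38.6
time: 24.47
ee_pos: [587.8, 298.8, 117.8]
orientation: [[-0.064, 0.998, -0.0], [0.998, 0.064, -0.0], [-0.0, -0.0, -1.0]]
wrist_force: [-0.4, 0.5, -0.9]
gripper_width: 28.1
gripper_force: 38.6
time: 24.88
ee_pos: [586.6, 297.9, 16.1]
orientation: [[-0.063, 0.998, -0.001], [0.998, 0.063, -0.001], [-0.001, -0.001, -1.0]]
wrist_force: [-0.7, 0.9, -0.1]
gripper_width: 27.9
gripper_force: 38.6
time: 25.3
ee_pos: [587.4, 298.3, 1.7]
orientation: [[-0.063, 0.998, 0.0], [0.998, 0.063, 0.0], [0.0, 0.0, -1.0]]
wrist_force: [-0.3, 1.3, -0.4]
gripper_width: 27.9
gripper_force: 38.7
time: 25.72
ee_pos: [587.3, 298.3, 1.8]
orientation: [[-0.063, 0.998, 0.0], [0.998, 0.063, 0.0], [0.0, 0.0, -1.0]]
wrist_force: [-0.6, -1.0, 0.4]
gripper_width: 54.9
gripper_force: 0.0
time: 26.13
ee_pos: [587.3, 298.3, 113.0]
orientation: [[-0.063, 0.998, 0.001], [0.998, 0.063, 0.0], [0.0, 0.001, -1.0]]
wrist_force: [-0.0, -0.3, 0.5
[... 474 characters left out ...]
oat64(-351.4022359812547), 115, np.float64(25.556944093656824)) end [-0.16, -0.017, 0.004] [-0.0, -0.0, -0.12]
(np.float64(428.5524723398432), np.float64(-351.4022359812547), 115, np.float64(25.556944093656824)) end [-0.157, -0.032, 0.004] [-0.0, -0.0, -0.12]
(np.float64(428.5524723398432), np.float64(-351.4022359812547), 115, np.float64(25.556944093656824)) end [-0.154, -0.047, 0.004] [-0.0, -0.0, -0.12]
(np.float64(428.5524723398432), np.float64(-351.4022359812547), 115, np.float64(25.556944093656824)) end [-0.149, -0.06, 0.005] [-0.0, -0.0, -0.12]
(np.float64(428.5524723398432), np.float64(-351.4022359812547), -1.5, np.float64(25.556944093656824)) end [0.0, -0.0, 0.116] [-0.0, -0.0, -0.0]
```

View pics/side3.png

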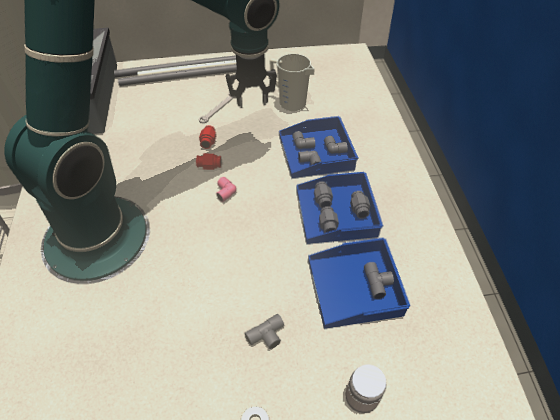

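The unions are flat in their bin, both elbows are in theirs at (304,140) and (310,157), and the tee hasn't moved from (265,330). Fetching the tee.

```bash
python3 -m pendant '[[-0.032,-0.003,0,0,0,-0.02,60],[-0.064,-0.007,0.001,0,0,-0.05,60],[-0.096,-0.01,0.002,0,0,-0.07,60],[-0.128,-0.014,0.003,0,0,-0.1,60],[-0.16,-0.017,0.004,0,0,-0.12,60]]'
python3 -m pendant '[[-0.031,-0.006,0,0,0,-0.02,60],[-0.063,-0.013,0.001,0,0,-0.05,60],[-0.094,-0.019,0.002,0,0,-0.07,60],[-0.126,-0.026,0.003,0,0,-0.1,60],[-0.157,-0.032,0.004,0,0,-0.12,60]]'
python3 -m pendant '[[-0.031,-0.009,0,0,0,-0.02,60],[-0.062,-0.019,0.001,0,0,-0.05,60],[-0.092,-0.028,0.002,0,0,-0.07,60],[-0.123,-0.038,0.003,0,0,-0.1,60],[-0.154,-0.047,0.004,0,0,-0.12,60]]'
python3 -m pendant '[[-0.03,-0.012,0,0,0,-0.02,60],[-0.06,-0.024,0.001,0,0,-0.05,60],[-0.09,-0.036,0.002,0,0,-0.07,60],[-0.12,-0.048,0.003,0,0,-0.1,60],[-0.149,-0.06,0.005,0,0,-0.12,60]]'
python3 - <<'E'
from cell import *; from plan import *
s=state(); plan(s['ee_pos'],s['orientation'],[(428.5,-351.4,-1.5,25.6,1)])
from joint import *
C={'top':cloud(snapshot('top'))}
P,c=C['top'];P=P-[0,0,3];C['top']=(P,c)
for nm,k,q in(('eR','elbow',local(BE,(-30,-45))),('eL','elbow',local(BE,(-30,45))),('uL','union',local(BU,(-30,45))),('uR','union',local(BU,(-30,-45)))):
    i=c.astype(int); near=np.hypot(*(P[:,:2]-q).T)<52; m=near&(P[:,2]>9)&(i.max(1)-i.min(1)<25); b=near&(abs(P[:,2])<4)
    r=fit(k,P[m][:,:2],P[b][:,:2]); print(nm,np.round(q,0),r.x.round(2),round(r.fun,2),'top above floor',np.percentile(P[m,2],95).round(1))
E
```

```text
time: 27.07
ee_pos: [450.7, 127.7, 127.7]
orientation: [[-0.158, 0.987, 0.0], [0.987, 0.158, 0.0], [-0.0, 0.0, -1.0]]
wrist_force: [1.5, 0.3, -0.9]
gripper_width: 59.8
gripper_force: 0.0
time: 27.48
ee_pos: [443.7, -32.7, 123.9]
orientation: [[-0.25, 0.968, 0.001], [0.968, 0.25, -0.0], [-0.0, 0.001, -1.0]]
wrist_force: [1.3, 1.2, 0.4]
gripper_width: 60.2
gripper_force: 0.0
time: 27.9
ee_pos: [436.4, -193.7, 119.8]
orientation: [[-0.34, 0.94, 0.001], [0.94, 0.34, -0.0], [-0.001, 0.0, -1.0]]
wrist_force: [1.1, 0.4, -0.6]
gripper_width: 60.2
gripper_force: 0.0
time: 28.32
ee_pos: [430.4, -354.5, 114.8]
orientation: [[-0.427, 0.904, 0.0], [0.904, 0.427, -0.001], [-0.001, 0.0, -1.0]]
wrist_force: [0.7, 0.9, 0.7]
gripper_width: 59.9
gripper_force: 0.0
from [ 430.4 -354.5  114.8] 25.3
(428.5, -351.4, -1.5, 25.6) end [0.004, -0.0, 0.116] [0.0, 0.0, -0.01]
eR [607. 193.] [606.13 195.12  -3.05] 0.35 top above floor 33.7
eL [601. 283.] [6.0265e+02 2.8045e+02 4.0000e-02] 0.79 top above floor 34.0
uL [616.  43.] [616.18  44.21  -1.62] 0.46 top above floor 48.2
uR [614. -47.] [613.27 -47.08  -1.62] 0.6 top above floor 47.4
```

All four placed fittings sit within 3 mm of plan, with tops at the right height above the bin floor. Now the tee grasp.

```bash
python3 -m pendant '[[0.001,0,0.022,0,0,0,60],[0.002,0,0.045,0,0,0,60],[0.002,0,0.07,0,0,0,60],[0.002,0,0.09,0,0,0,60],[0.002,0,0.1,0,0,0,60]]'
python3 -m pendant '[[0,0,0.005,0,0,0,60],[0,0,0.01,0,0,0,60],[0,0,0.013,0,0,0,60],[0,0,0.016,0,0,0,60],[0,0,0.016,0,0,0,60]]' 40
python3 -m pendant '[[0,0,0,0,0,0,45],[0,0,0,0,0,0,26],[0,0,0,0,0,0,26],[0,0,0,0,0,0,26],[0,0,0,0,0,0,26]]' 40
python3 -m pendant '[[0,0,0,0,0,0,26],[0,0,0,0,0,0,26],[0,0,0,0,0,0,26],[0,0,0,0,0,0,26],[0,0,0,0,0,0,26]]' 40
python3 -m pendant '[[0,0,-0.004,0,0,0,26],[0,0,-0.008,0,0,0,26],[0,0,-0.012,0,0,0,26],[0,0,-0.016,0,0,0,26],[0,0,-0.02,0,0,0,26]]' 40
python3 -m pendant '[[0,0,-0.02,0,0,0,26],[0,0,-0.04,0,0,0,26],[0,0,-0.06,0,0,0,26],[0,0,-0.08,0,0,0,26],[0,0,-0.1,0,0,0,26]]' 40
python3 - <<'E'
from cell import *; from plan import *; import cv2
s=state(); x,y=local(BT,(-34,-18)); print(x,y)
plan(s['ee_pos'],s['orientation'],[(x,y,119,1.8,2),(x,y,2.5,1.8,1)])
i=snapshot('side')['pixels']; cv2.imwrite('pics/t1.png',cv2.resize(i[220:400,170:430],None,fx=3,fy=3))
E
```

```text
time: 28.78
ee_pos: [428.8, -350.1, 12.4]
orientation: [[-0.426, 0.905, -0.002], [0.905, 0.426, 0.001], [0.002, -0.001, -1.0]]
wrist_force: [0.1, 0.7, -0.6]
gripper_width: 60.2
gripper_force: 0.0
time: 29.2
ee_pos: [429.8, -350.4, -1.1]
orientation: [[-0.426, 0.905, 0.001], [0.905, 0.426, -0.0], [-0.001, 0.0, -1.0]]
wrist_force: [0.2, -0.2, -0.1]
gripper_width: 60.0
gripper_force: 0.0
time: 29.62
ee_pos: [429.7, -350.9, -0.5]
orientation: [[-0.426, 0.905, 0.001], [0.905, 0.426, -0.001], [-0.001, 0.0, -1.0]]
wrist_force: [-3.1, 1.0, 11.7]
gripper_width: 27.6
gripper_force: 38.5
time: 30.03
ee_pos: [429.7, -350.9, -0.5]
orientation: [[-0.426, 0.905, 0.001], [0.905, 0.426, -0.001], [-0.001, 0.0, -1.0]]
wrist_force: [-2.6, 0.7, 11.4]
gripper_width: 27.7
gripper_force: 38.5
time: 30.45
ee_pos: [429.6, -350.3, 19.1]
orientation: [[-0.426, 0.905, 0.0], [0.905, 0.426, -0.0], [-0.0, 0.0, -1.0]]
wrist_force: [-0.7, 0.1, -0.8]
gripper_width: 27.6
gripper_force: 37.4
time: 30.87
ee_pos: [429.4, -350.2, 119.9]
orientation: [[-0.426, 0.905, 0.0], [0.905, 0.426, -0.0], [-0.0, -0.0, -1.0]]
wrist_force: [-0.3, -0.4, -1.0]
gripper_width: 27.5
gripper_force: 37.5
608.5821706109715 -255.55908389523952
from [ 429.4 -350.2  119.9] 25.2
(np.float64(608.5821706109715), np.float64(-255.55908389523952), 119, 1.8) end [0.005, 0.101, 0.0] [-0.0, 0.0, 0.26]
(np.float64(608.5821706109715), np.float64(-255.55908389523952), 119, 1.8) end [0.025, 0.098, 0.001] [0.0, 0.0, 0.26]
(np.float64(608.5821706109715), np.float64(-255.55908389523952), 2.5, 1.8) end [-0.0, 0.0, 0.116] [0.0, 0.0, 0.0]
```

View pics/t1.png

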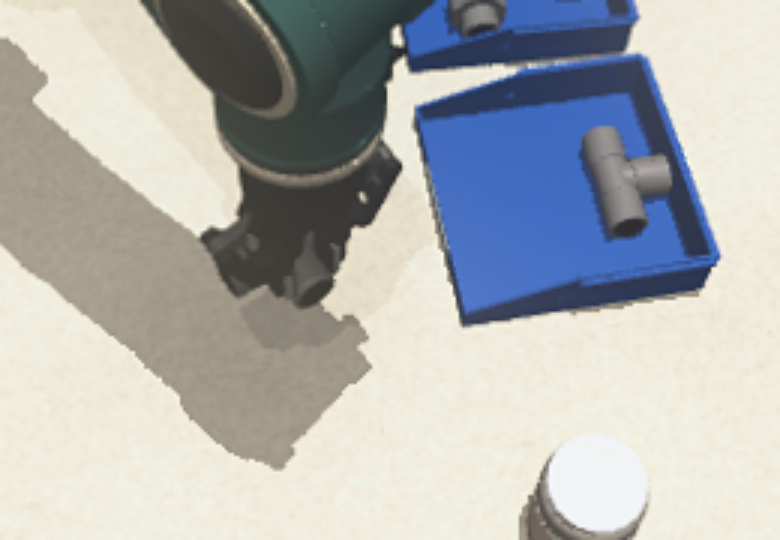

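The tee is held, with its branch visible around (315,280) and lifted clear of the bench. Placing it in the right-hand bin.

```bash
python3 -m pendant '[[0.001,0.02,0,0,0,0.05,26],[0.002,0.04,0,0,0,0.1,26],[0.003,0.061,0,0,0,0.15,26],[0.004,0.081,0,0,0,0.2,26],[0.005,0.101,0,0,0,0.26,26]]'
python3 -m pendant '[[0.005,0.02,0,0,0,0.05,26],[0.01,0.039,0,0,0,0.1,26],[0.015,0.059,0,0,0,0.15,26],[0.02,0.078,0,0,0,0.2,26],[0.025,0.098,0,0,0,0.26,26]]'
python3 -m pendant '[[0,0,0.02,0,0,0,26],[0,0,0.045,0,0,0,26],[0,0,0.066,0,0,0,26],[0,0,0.085,0,0,0,26],[0,0,0.1,0,0,0,26]]'
python3 -m pendant '[[0,0,0.004,0,0,0,26],[0,0,0.008,0,0,0,26],[0,0,0.012,0,0,0,26],[0,0,0.015,0,0,0,26],[0,0,0.015,0,0,0,26]]'
python3 -m pendant '[[0,0,0,0,0,0,40],[0,0,0,0,0,0,55],[0,0,0,0,0,0,55],[0,0,0,0,0,0,55],[0,0,0,0,0,0,55]]'
python3 -m pendant '[[0,0,-0.02,0,0,0,55],[0,0,-0.045,0,0,0,55],[0,0,-0.07,0,0,0,55],[0,0,-0.1,0,0,0,55],[0,0,-0.13,0,0,0,55]]'
python3 -m pendant '[[0,-0.02,0,0,0,0,55],[0,-0.05,0,0,0,0,55],[0,-0.09,-0.01,0,0,0,55],[0,-0.13,-0.02,0,0,0,55],[0,-0.16,-0.02,0,0,0,55]]'
python3 - <<'E'
from cell import *; import cv2
for n in('side','top'): cv2.imwrite(f'pics/{n}9.png',snapshot(n)['pixels'])
E
```

```text
time: 31.33
ee_pos: [519.7, -302.1, 118.8]
orientation: [[-0.232, 0.973, 0.0], [0.973, 0.232, -0.0], [-0.0, 0.0, -1.0]]
wrist_force: [0.3, 0.3, -0.2]
gripper_width: 27.2
gripper_force: 37.6
time: 31.75
ee_pos: [609.0, -255.0, 118.7]
orientation: [[-0.03, 1.0, -0.0], [1.0, 0.03, -0.0], [-0.0, -0.0, -1.0]]
wrist_force: [0.3, 0.0, -1.3]
gripper_width: 27.2
gripper_force: 37.6
time: 32.17
ee_pos: [607.8, -255.2, 17.0]
orientation: [[-0.032, 0.999, -0.001], [0.999, 0.032, 0.0], [0.0, -0.001, -1.0]]
wrist_force: [-0.6, 0.3, -0.8]
gripper_width: 27.2
gripper_force: 37.6
time: 32.58
ee_pos: [608.4, -255.6, 3.8]
orientation: [[-0.032, 0.999, 0.0], [0.999, 0.032, -0.0], [-0.0, 0.0, -1.0]]
wrist_force: [-0.3, 0.6, -0.9]
gripper_width: 27.6
gripper_force: 37.6
time: 33.0
ee_pos: [608.4, -255.6, 3.9]
orientation: [[-0.032, 0.999, 0.0], [0.999, 0.032, -0.0], [-0.0, 0.0, -1.0]]
wrist_force: [0.3, -0.1, -0.4]
gripper_width: 55.0
gripper_force: 0.0
time: 33.42
ee_pos: [608.0, -255.5, 134.8]
orientation: [[-0.031, 1.0, -0.001], [1.0, 0.031, -0.0], [-0.0, -0.001, -1.0]]
wrist_force: [0.0, 1.0, 0.2]
gripper_width: 54.9
gripper_force: 0.0
time: 33.83
ee_pos: [445.9, -261.1, 154.8]
orientation: [[-0.03, 1.0, 0.001], [1.0, 0.03, -0.0], [-0.0, 0.001, -1.0]]
wrist_force: [1.5, -1.1, 0.5]
gripper_width: 54.9
gripper_force: 0.0
```

View pics/side9.png

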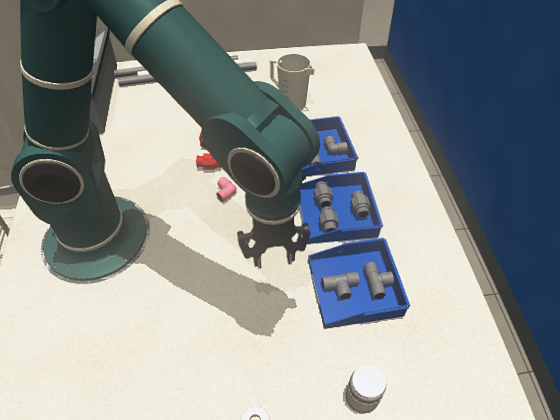

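View pics/top9.png

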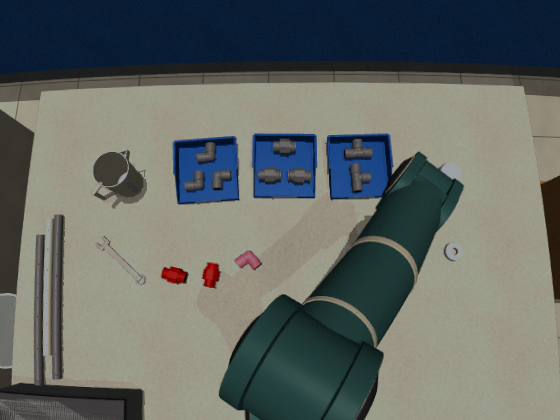

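All five fittings lie in their bins: elbows at (194,182) and (222,180), unions at (269,175) and (300,175), and the tee at (359,177). The jug and can are still in place. I'll check the tee's height and clearance, then hand in.

```bash
python3 - <<'E'
from cell import *; from plan import *; from joint import *
ok=True
for n in('top','side'):
    P,c=cloud(snapshot(n)); P=P-[0,0,3]; i=c.astype(int); q=local(BT,(-34,0))
    near=(abs(P[:,0]-q[0])<50)&(abs(P[:,1]-q[1])<50)
    m=near&(P[:,2]>9)&(i.max(1)-i.min(1)<25); b=near&(abs(P[:,2])<4)
    r=fit('tee',P[m][:,:2],P[b][:,:2]); t=np.percentile(P[m,2],95); L=r.x[:2]-np.array(BT[:2])
    print(n,r.x.round(2),round(r.fun,2),'top',t.round(1),'bin-rel',L.round(1)); ok&=t<38 and abs(L[0]+34)<8
print(ok)
if ok: print(finish_job())
E
```

```text
top [ 606.3  -241.67   -3.08] 0.22 top 34.6 bin-rel [-35.7  -5.2]
side [ 608.36 -236.21   -3.08] 1.25 top 34.0 bin-rel [-33.6   0.3]
True
the job is handed in; nothing more can be done
None
```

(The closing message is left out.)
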